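# Free a fingerboard from its dressing board

### The arm

A 6-joint arm with a two-finger parallel gripper is mounted at the origin on a cart in front of the work surface, level with it; the furniture and walls round the work are solid. World frame = base frame: x ahead of the robot, y to its left, z up, the work surface at z = 0. Lengths are in mm, angles in rad, forces in N, time in s.
With the tool pointing down it reaches from about 375 to 975 mm from the base axis. Payload 3.8 kg.
Tool frame: the origin (TCP) lies midway between the tips of the shut fingers; the grasp point (between the pads) lies 19 mm behind it; z points along the fingers, y is the line along which they close (so a half turn about z gives the same grasp; the last joint's range is limited). The gripper opens to 85 mm and grips with 20 to 120 N. Pads are 22 mm wide; open, the fingers measure 114 mm over their backs; the gripper's body (76 mm by 85 mm) begins 54 mm behind the grasp point. The pads swing forward as they close: fully open they stand 13 mm farther back than shut.
Start: joints at [-1.214, 0.264, 1.604, -0, 1.274, -0.037], TCP at [258.992, -623.331, 231.28] pointing down, gripper open.
Joint ranges: [-2.63, 2.63], [-0.94, 2.18], [0.31, 2.57], [-1.31, 4.45], [0, 2.66], [-2.55, 2.55]. Speed limits (rad/s): [2.57, 2.57, 3.14, 3.14, 3.14, 3.14].

### API

Orientations are given as a unit quaternion [x, y, z, w].
In Python, from workcell import r, cam, get_obs, finish_job gives the robot as it stands (r), with the cameras (cam), the readings as plain functions and the job as plain functions.
- The arm moves only by the tool nudge_tcp, called as name(argument=value, ...), one argument or row to a line, values as JSON. Schema: {"type":"object","properties":{"increments":{"type":"array","items":{"type":"array","items":{"type":"array","items":{"type":"number"},"minItems":4,"maxItems":4},"minItems":1,"maxItems":20},"minItems":1,"maxItems":1},"aperture":{"type":"number"},"only":{"type":"string"},"quiet":{"type":"boolean"},"lines":{"type":"string"}},"required":["increments"],"additionalProperties":false}. increments is a list that holds a single list of rows (three levels of brackets), with 1 to 20 rows, each of 4 numbers: dx, dy, dz in mm, then a turn about the tool's z in rad; each row is the pose to reach, as a shift and turn from the pose commanded when the call began, along the tool's axes at that moment; what a row does not reach only later rows make up. A row lasts 1/8 s, in which the tool goes at most 62.5 mm and 0.188 rad, less where a joint would pass 70% of its speed; a pose out of reach is approached as far as the arm can. aperture is the finger opening in mm, set as the call begins (left out keeps the last). The fingers move at their own pace and stop on an object; the grip force is fixed at half the most. Time passes only in rows, so rows that do not move let the fingers close. The tool returns the time, the measured TCP pose, the force, the opening and the grip force at its end. only (a regular expression) keeps the lines of the reply that match it, lines (a string "A,B") keeps lines A to B, and quiet returns only ok. Input that does not fit is refused with a message, and nothing moves.
- get_obs(): the state, without advancing time (a new reading comes with each control period).
- cam.camera(name): name is "side" or "top"; returns the picture (400x640x3 uint8, red, green, blue); there is no depth.
- cam.camera_info(name): a dict with "intrinsics" (3x3 intrinsics, pixels), "rvec" (rotation vector, rad) and "tvec" (3), from world to camera coordinates, as OpenCV has them. Camera axes: x right, y down, z forward; pixel columns grow to the right and rows downward; lengths in mm; the calibration is good to about 2 mm. A picture is of the moment at which its call begins. camera_info takes no time and is no camera call.
- finish_job(): hands the job in; it is judged then, once.
The state is a dict: "t": time; "q": joint angles; "joint_velocities": joint speeds; "joint_efforts": joint torques, N m; "ee_pos": TCP position; "eef_rot": TCP orientation; "contact_force": force on the tool from outside, world axes, zero at the start; "wrist_torque": the same for the moment, N m; "finger_gap": finger opening in mm; "gripper_force": force on a finger pad.
Only numpy, scipy, OpenCV 4.12 (cv2) and the standard library are available. Lean on these libraries where they do the work, as an engineer would, in place of code of your own. Each camera call takes 0.05 s, during which the arm holds its last target. There are 200 camera calls.

### The job

Release the ebony fingerboard clamped in the dressing board: take the wooden release pin from its block and push it down the slanting brass-rimmed hole in the green housing until the spring catch inside lets go and the hold-down bar springs up. Lift the fingerboard out and lay it flat and lengthwise on the cork mat, wholly on the mat, setting it down gently rather than dropping it. At the end the pin stands in the hole of its block again, everything is let go, and the thumb plane and the gouges have been left where they lie.

Things in the scene. Friction and masses are not known exactly. Their poses are not given: they have to be found in the camera images.
- dressing_board: fixture fixed to the bench, beech base 16 mm thick. Origin on the bench under the middle of the fingerboard; z up, y along the fingerboard (base y = -150 to 105 mm), x across it. Green catch housing on the -x side: x = -127 to -44, y = -90 to -50, 79 mm high. Bar hinged on the +x side: x = 58, y = -70, 68 mm high
- hole_mouth (a point): centre of the mouth of the brass-rimmed release hole in the sloping face of the green housing, at (-101, -70, 50) mm in the dressing board's frame. Hole 14 mm in diameter, a straight bore 16 mm deep. Its axis goes inward along (0.574, 0, -0.819) of that frame: 35 degrees from vertical, down and towards the bar
- catch_tail (a point): fixed point on the axis of the release hole, 21 mm inward from hole_mouth, where the pin's tip meets the tail of the spring catch at rest
- catch (a joint): angle of the spring catch, rad: 0 at rest, hooked over the bar's tip; grows to 0.32 at most as its tail is pushed in. It frees the bar at about 0.22, the pin's tip then 7 mm past catch_tail; its stop is about 10 mm past catch_tail. The push grows from 3 to about 8 N; it springs back when the pin is drawn out
- bar (a joint): angle of the steel hold-down bar, rad: 0 shut across the fingerboard (14 mm wide at y = -70 mm of the dressing board, its pad 1.5 mm above the fingerboard); once freed, its spring throws it up to about 1.8, leaning back past upright over its hinge, where it stays
- release_pin: wooden dowel with a turned dark handle, upright in its block. Origin at the dowel's tip, z along it to the handle. Dowel 9 mm in diameter, 60 mm long; brass collar 26 mm in diameter at z = 60 to 64 mm; round handle 21 to 23 mm in diameter up to z = 124 mm. 60 g. Its turn about its axis does not matter
- pin_tip (a point): tip of the release pin's dowel (same point as its origin)
- pin_block: wooden block 56 x 56 mm and 66 mm high on a 64 mm square foot, fixed to the bench, with one upright hole 15 mm in diameter and 63 mm deep in the middle of its top. Origin under its centre on the bench. The pin stands in it with the collar on the block's top, its tip 6 mm above the bench
- fingerboard: black ebony fingerboard blank 270 mm long (its x), 9 mm thick (z), tapering from 43 mm wide at x = -135 mm to 24 mm at x = 135 mm. Origin at the centre of its underside. 90 g. At the start it rests on two cleats, underside 40 mm above the bench, its x along the dressing board's y, between 5 mm high side pins and an end stop; free at its sides from x = -50 to 75 mm
- board_end_a (a point): middle of the fingerboard's wide end, on the underside
- board_end_b (a point): middle of the fingerboard's narrow end, on the underside
- cork_mat: cork mat 320 mm (its x) by 110 mm (its y), 5 mm thick, fixed to the bench. Origin under its centre on the bench; long side roughly along the bench's depth
- thumb_plane: loose small brass thumb plane, 25 x 50 x 30 mm, to be left alone. Origin under its centre
- gouge_a: loose gouge with a wooden handle, 234 mm long, 33 mm thick, lying on the bench, to be left alone. Origin under its middle
- gouge_b: loose gouge with a wooden handle, 213 mm long, 33 mm thick, lying on the bench, to be left alone. Origin under its middle
- desk_lamp: white desk lamp, fixed, to be kept clear of: flat base 110 mm (x) by 150 mm (y), upright arm and head 380 mm high over it, about 60 mm wide at x = 0 to 55 mm. Origin under the middle of the base
- string_winder: dark iron string winder, fixed, to be kept clear of: base 170 mm wide (y), 190 mm high, its crank reaching 85 mm towards the robot (-x). Origin under its middle

How it is judged:
By the outcome, as a careful person would: the job done as asked, in the order asked, and still so for the second after the job is handed in, with the robot touching nothing.
It also fails if it takes over 69 s, if anything falls off the work surface, if the arm or the gripper's body presses on something with over 40 N, if the wrist force passes 120 N, or if a joint passes its speed limit or range.

## Working session

There is one attempt and no reset: what is moved stays moved. The work goes in short steps, Python scripts to look and compute and a tool call to move; the robot and the scene stay as the last step left them, time stands still between calls to the robot, and variables do not carry over. Pictures are saved under pics/ and viewed, at most 10 in all, crops included, and the job is handed in when it is done.

```bash
ls; mkdir -p pics; python3 - <<'E'
from workcell import r, cam, get_obs, finish_job
import cv2
for n in ("side","top"):
    im=cam.camera(n); cv2.imwrite(f"pics/{n}0.png",cv2.cvtColor(im,cv2.COLOR_RGB2BGR))
    i=cam.camera_info(n); print(n,i)
o=get_obs(); print(o)
E
```

```text
pics
workcell.py
side {'intrinsics': array([[397.41338007,   0.        , 324.95086019],
       [  0.        , 397.41338007, 198.30654783],
       [  0.        ,   0.        ,   1.        ]]), 'rvec': array([ 0.40669335, -2.7033277 ,  1.25890354]), 'tvec': array([475.44374912, 179.21966084, 877.81899279])}
top {'intrinsics': array([[442.20956045,   0.        , 319.33864077],
       [  0.        , 442.20956045, 195.50149226],
       [  0.        ,   0.        ,   1.        ]]), 'rvec': array([ 2.12811074, -2.19480268,  0.06948444]), 'tvec': array([  -8.48001258,  533.31830462, 1200.91055556])}
{'t': 0.1, 'q': array([-1.21388750e+00,  2.64660709e-01,  1.60524986e+00,  2.15049142e-05,
        1.27371934e+00, -3.68735123e-02]), 'joint_velocities': array([-6.42495028e-04, -2.44849510e-03, -2.01992141e-03, -1.63465429e-03,
        9.90154112e-05, -2.12764372e-04]), 'joint_efforts': array([ 4.43817598e-04, -5.16708255e+01, -3.68589842e+01, -6.77402249e-05,
        6.25309534e-03,  3.17008823e-05]), 'ee_pos': array([ 258.77339772, -622.70013443,  230.09135785]), 'eef_rot': array([ 9.80679579e-01,  1.95618315e-01, -1.52156578e-04, -1.00725077e-03]), 'contact_force': array([ 0.23065114, -0.04071183,  0.27574899]), 'wrist_torque': array([0.02029411, 0.06729991, 0.01599098]), 'gripper_force': 0.0, 'finger_gap': 85.44518408508809}
```

View pics/side0.png

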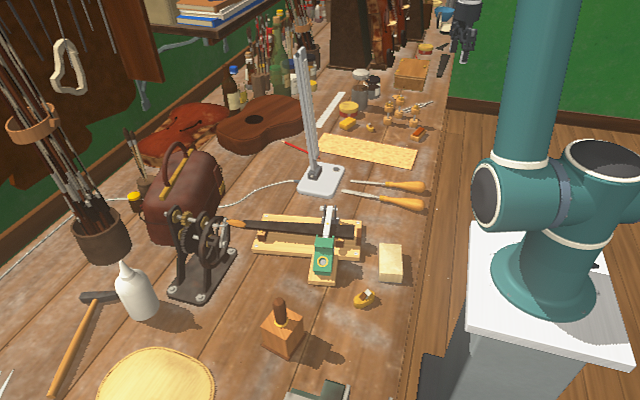

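View pics/top0.png

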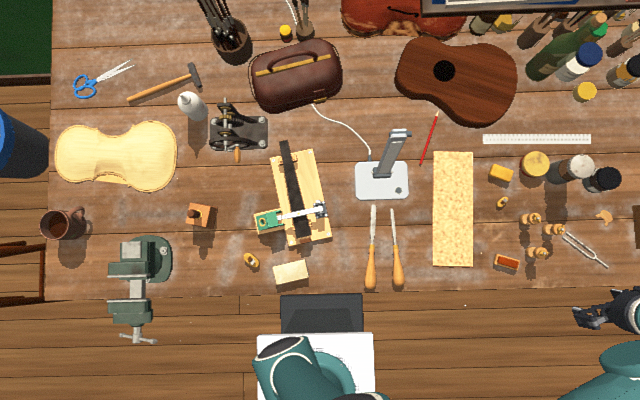

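The side view shows the clamped board near (300,235), housing (323,255) and pin block (282,330). In the top view they are at (300,190), (268,221) and (199,215), with the mat at (453,209) and the lamp at (382,180). Now for enlarged crops.

```bash
python3 - <<'E'
import cv2
a=cv2.imread("pics/top0.png")[130:265,180:350]; cv2.imwrite("pics/top0c.png",cv2.resize(a,None,fx=4.4,fy=4.4,interpolation=cv2.INTER_CUBIC))
a=cv2.imread("pics/side0.png")[195:365,230:410]; cv2.imwrite("pics/side0c.png",cv2.resize(a,None,fx=3.5,fy=3.5,interpolation=cv2.INTER_CUBIC))
E
```

```text
(no output)
```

View pics/top0c.png

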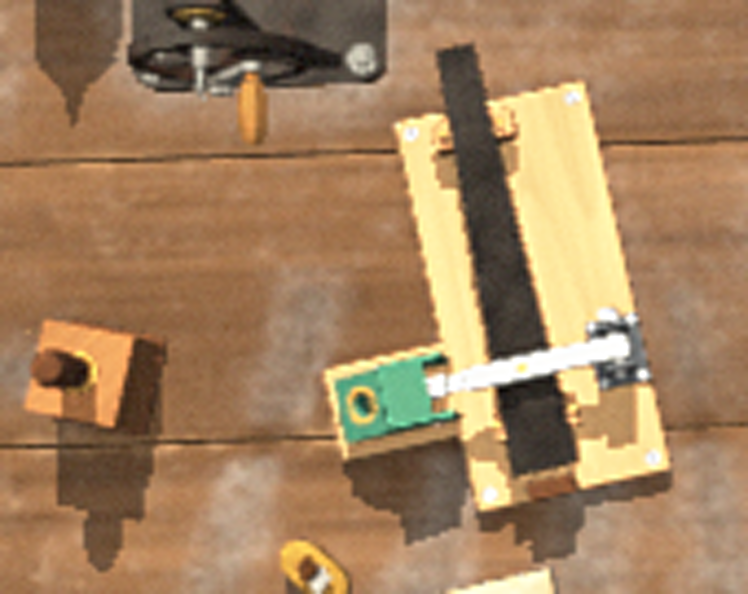

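View pics/side0c.png

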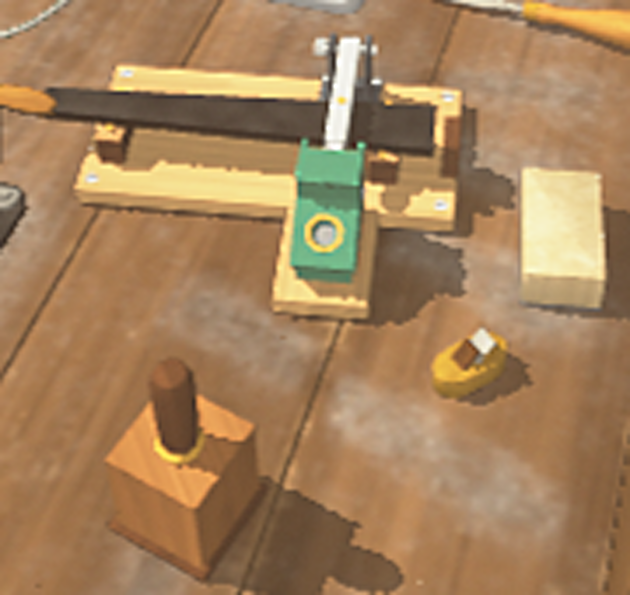

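The top crop puts the hole mouth at (362,404), the handle top at (47,369), the base screws at (411,132), (573,97), (655,457), (489,494), and the block's top corners clearly. The side crop puts the mouth at (324,234), the collar at (178,447), the handle top at (172,368), and shows the same screws.

```bash
cat > h.py <<'E'
import numpy as np, cv2
from workcell import r, cam, get_obs, finish_job
C={}
for n in ("side","top"):
    i=cam.camera_info(n); R=cv2.Rodrigues(i["rvec"])[0]; t=i["tvec"].reshape(3,1)
    C[n]=(i["intrinsics"],R,t)
P=lambda n: C[n][0]@np.hstack(C[n][1:])
def tri(s,t):
    X=cv2.triangulatePoints(P("side"),P("top"),np.array(s,float).reshape(2,1),np.array(t,float).reshape(2,1))[:,0]
    return X[:3]/X[3]
def proj(n,X):
    p=P(n)@np.append(X,1); return p[:2]/p[2]
def plane(n,uv,z):
    K,R,t=C[n]; d=R.T@np.linalg.solve(K,[*uv,1]); c=(-R.T@t)[:,0]; return c+d*(z-c[2])/d[2]
E
python3 - <<'E'
from h import *
np.set_printoptions(precision=1,suppress=True)
T=lambda u,v:(180-.5+(u+.5)/4.4,130-.5+(v+.5)/4.4)
S=lambda u,v:(230-.5+(u+.5)/3.5,195-.5+(v+.5)/3.5)
D=dict(mouth=((324,234),(362,404)),handletop=((171,362),(47,369)),
 b1=((106,460),(46,320)),b2=((190,395),(134,336)),b3=((255,433),(110,427)),b4=((194,508),(25,411)),
 s1=((92,178),(411,132)),s2=((125,72),(573,97)),s3=((452,97),(655,457)),s4=((441,205),(489,494)),
 w1=((433,151),(515,474)),w2=((435,107),(578,464)),n1=((45,110),(437,50)),n2=((52,89),(472,43)))
X={}
for k,(s,t) in D.items():
    X[k]=tri(S(*s),T(*t)); print(k,X[k],"res",proj("top",X[k])-T(*t),proj("side",X[k])-S(*s))
for a,b in (("s4","s1"),("s3","s2")):
    d=X[b]-X[a]; print("yaw",np.degrees(np.arctan2(d[1],d[0])))
d=(X["n1"]+X["n2"]-X["w1"]-X["w2"])/2; print("fb yaw",np.degrees(np.arctan2(d[1],d[0])), np.linalg.norm(d))
print("block c",np.mean([X[f"b{i}"] for i in (1,2,3,4)],0))
print("mat",[plane("top",p,5) for p in ((433,152),(473,152),(474,266),(433,266))])
print("lamp base",[plane("top",p,5) for p in ((355,162),(409,161),(409,199),(355,199))])
print("lamp top", plane("top",(400,133),380))
print("winder", [plane("top",p,5) for p in ((210,117),(267,117),(267,152),(237,160))])
print("gouge ends",[plane("top",p,15) for p in ((371,288),(398,288),(374,206))], "plane",plane("top",(251,260),20))
E
```

```text
mouth [464.1 131.9  49.1] res [0.1 0.3] [-0.6 -0.1]
handletop [487.6 300.9 132.2] res [0. 0.] [-0. -0.]
b1 [521.3 323.2  64.1] res [0.1 0.2] [-0.4 -0. ]
b2 [504.7 269.5  55.6] res [0.7 2.3] [-4.3 -0.5]
b3 [454.1 284.4  62.2] res [0.1 0.4] [-0.8 -0.1]
b4 [466.4 335.9  65.8] res [-0. -0.] [0. 0.]
s1 [638.4 102.5  15.2] res [0.1 0.4] [-0.6 -0.1]
s2 [658.5  -1.6  15.5] res [-0. -0.] [0. 0.]
s3 [425.5 -47.2  13.4] res [0.1 0.6] [-0.9 -0.1]
s4 [406.5  58.1  15.9] res [0.1 0.3] [-0.4 -0. ]
w1 [418.3  39.   44.6] res [0.1 0.4] [-0.6 -0. ]
w2 [424.7   0.3  47.1] res [-0.  -0.2] [0.2 0. ]
n1 [682.3  80.3  46.6] res [0.4 1. ] [-1.6 -0.2]
n2 [686.9  58.6  45.3] res [0.3 0.8] [-1.2 -0.2]
yaw 10.855029687657073
yaw 11.074733177797459
fb yaw 10.723075066748507 267.7617767544465
block c [486.6 303.3  61.9]
mat [array([ 647.3, -348.4,    5. ]), array([ 643.4, -460. ,    5. ]), array([ 326.6, -443.4,    5. ]), array([ 329.7, -331.6,    5. ])]
lamp base [array([ 626.4, -128. ,    5. ]), array([ 624. , -279.9,    5. ]), array([ 516.7, -274.8,    5. ]), array([ 521.5, -124.2,    5. ])]
lamp top [ 619.  -197.2  380. ]
winder [array([771.7, 283.8,   5. ]), array([765.5, 119.1,   5. ]), array([663.7, 121. ,   5. ]), array([643.7, 207.2,   5. ])]
gouge ends [array([ 275.7, -158.2,   15. ]), array([ 273.7, -231.6,   15. ]), array([ 499.5, -175.5,   15. ])] plane [360.9 168.7  20. ]
```

nudge_tcp(
  increments=[
    [[566.7, -767.3, 0, -1.367], [566.7, -767.3, 0, -1.367], [566.7, -767.3, 0, -1.367], [566.7, -767.3, 0, -1.367], [566.7, -767.3, 0, -1.367], [566.7, -767.3, 0, -1.367], [566.7, -767.3, 0, -1.367], [566.7, -767.3, 0, -1.367], [566.7, -767.3, 0, -1.367], [566.7, -767.3, 0, -1.367], [566.7, -767.3, 0, -1.367], [566.7, -767.3, 0, -1.367], [566.7, -767.3, 0, -1.367], [566.7, -767.3, 0, -1.367], [566.7, -767.3, 0, -1.367], [566.7, -767.3, 0, -1.367], [566.7, -767.3, 0, -1.367], [566.7, -767.3, 0, -1.367]],
  ],
)

```text
t: 2.35
ee_pos: [487.4, 301.1, 230.9]
eef_rot: [0.637, 0.771, -0.001, 0.0]
contact_force: [-0.4, 0.8, 0.6]
finger_gap: 85.5
gripper_force: 0.0
```

```bash
python3 - <<'E'
from workcell import r, cam, get_obs, finish_job
import numpy as np
o=get_obs();q=o["eef_rot"];print(o["q"],np.degrees(2*np.arctan2(q[1],q[0])),o["ee_pos"])
E
```

```text
[ 5.10273329e-01  7.30791739e-02  1.82590266e+00 -5.88619953e-04
  1.24398736e+00  3.21334296e-01] 100.83625778727229 [487.445855   301.14495649 230.90759661]
```

nudge_tcp(
  increments=[
    [[0, 0, 60, 0], [0, 0, 110, 0], [0, 0, 140, 0], [0, 0, 146, 0], [0, 0, 146, 0]],
  ],
)

```text
t: 2.98
ee_pos: [488.4, 301.9, 86.1]
eef_rot: [0.637, 0.771, 0.0, 0.0]
contact_force: [0.5, -0.2, -0.9]
finger_gap: 85.8
gripper_force: 0.0
```

nudge_tcp(
  increments=[
    [[0, 0, 0, 0], [0, 0, 0, 0], [0, 0, 0, 0], [0, 0, 0, 0], [0, 0, 0, 0], [0, 0, 0, 0], [0, 0, 0, 0]],
  ],
  aperture=0,
)

```text
t: 3.85
ee_pos: [488.3, 303.0, 86.1]
eef_rot: [0.637, 0.771, 0.001, 0.0]
contact_force: [-1.9, -0.3, 4.7]
finger_gap: 21.6
gripper_force: 58.9
```

nudge_tcp(
  increments=[
    [[0, 0, -12, 0], [3, 0, -20, 0], [8, 0, -24, 0], [14, 0, -27, 0], [18, 0, -31, 0], [22, 0, -35, 0], [26, 0, -37, 0], [30, 0, -39, 0], [34, 0, -39, 0], [38, 0, -39, 0], [42, 0, -38.5, 0], [46, 0, -37.5, 0], [50, 0, -36, 0], [53, 0, -35, 0], [57, 0, -33, 0], [57, 0, -33, 0], [57, 0, -33, 0]],
  ],
)

```text
t: 5.98
ee_pos: [476.6, 356.3, 117.5]
eef_rot: [0.637, 0.771, -0.003, 0.001]
contact_force: [1.0, -6.4, -0.4]
finger_gap: 21.2
gripper_force: 58.6
```

```bash
python3 - <<'E'
from workcell import r, cam, get_obs, finish_job
import cv2
a=cam.camera("top")[170:230,170:270]; b=cam.camera("side")[270:370,240:340]
a=cv2.resize(a,None,fx=4,fy=4,interpolation=2); b=cv2.resize(b,None,fx=4,fy=4,interpolation=2)
a=cv2.copyMakeBorder(a,0,160,0,0,0)
cv2.imwrite("pics/p1.png",cv2.cvtColor(cv2.hconcat([a,b]),cv2.COLOR_RGB2BGR))
E
```

```text
(no output)
```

View pics/p1.png

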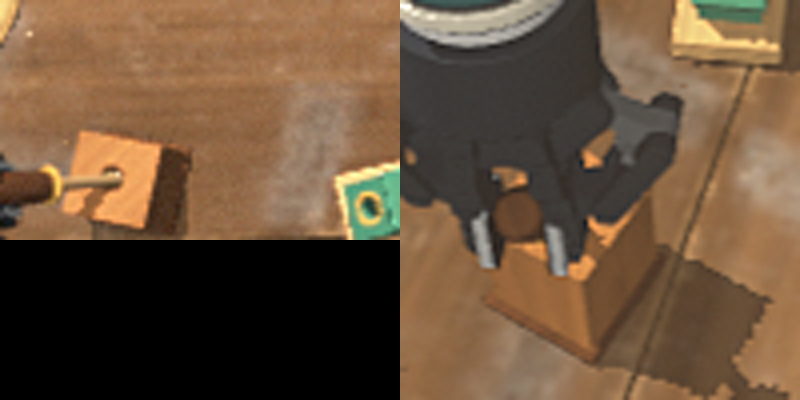

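The pin now leans in the grip: in the left (top) crop its collar is at (53,186) and it enters the hole at about (112,178). I'll work out the actual tilt.

```bash
python3 - <<'E'
from h import *
np.set_printoptions(precision=2,suppress=True)
f=lambda u,v:(170-.5+(u+.5)/4,170-.5+(v+.5)/4)
print("hole",plane("top",f(112,178),66))
o=get_obs();g=o["ee_pos"]+[0,0,19];print(g,o["contact_force"])
for u in (49,53,57):
  pts=[plane("top",f(u,186),z) for z in np.arange(90,130,.25)]
  p=min(pts,key=lambda p:abs(np.linalg.norm(p-g)-37)); d=(g-p); d/=np.linalg.norm(d)
  print(p,d,np.degrees(np.arccos(d[2])), "tip",g-99*d)
th=np.radians(37); d=np.array([-.189*np.sin(th),.982*np.sin(th),np.cos(th)]); print("tip37",g-99*d)
E
```

```text
hole [489.26 302.36  66.  ]
[476.62 356.25 136.5 ] [ 0.86 -6.19 -1.57]
[482.69 329.45 111.75] [-0.16  0.72  0.67] 47.994739177922035 tip [492.88 284.51  70.25]
[482.27 324.73 118.  ] [-0.15  0.85  0.5 ] 59.9873614676901 tip [491.75 271.87  86.98]
[481.83 319.95 124.5 ] [-0.14  0.94  0.31] 71.88084614841115 tip [490.   263.12 105.71]
tip37 [487.88 297.75  57.44]
```

nudge_tcp(
  increments=[
    [[7, 0, -10, 0], [14, 0, -20, 0], [10, 0, -50, 0], [-40, -20, -60, 0], [-90, -40, -50, 0], [-130, -54, -35, 0], [-145, -54, -20, 0], [-145, -54, -13, 0], [-145, -54, -13, 0], [-145, -54, -13, 0]],
  ],
)

```text
t: 7.32
ee_pos: [452.2, 207.4, 131.8]
eef_rot: [0.636, 0.771, 0.001, 0.0]
contact_force: [0.2, 0.2, -0.3]
finger_gap: 21.2
gripper_force: 59.1
```

```bash
python3 - <<'E'
from workcell import r, cam, get_obs, finish_job
import cv2
a=cam.camera("top")[185:245,205:305]; b=cam.camera("side")[200:300,270:370]
cv2.imwrite("pics/t2.png",cv2.cvtColor(cam.camera("top"),cv2.COLOR_RGB2BGR))
a=cv2.resize(a,None,fx=4,fy=4,interpolation=2); b=cv2.resize(b,None,fx=4,fy=4,interpolation=2)
a=cv2.copyMakeBorder(a,0,160,0,0,0)
cv2.imwrite("pics/p2.png",cv2.cvtColor(cv2.hconcat([a,b]),cv2.COLOR_RGB2BGR))
E
```

```text
(no output)
```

View pics/p2.png

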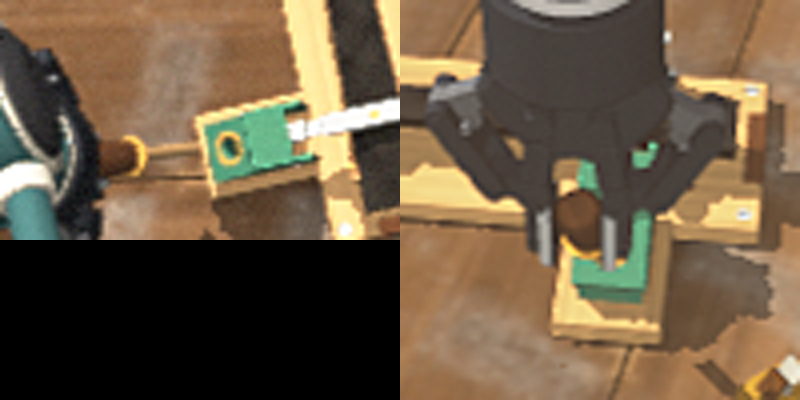

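The top crop (left) shows the pin tip at (202,151), the collar at (140,156) and the mouth at (231,147), so the shaft points at the mouth. I'll check the tip position numerically.

```bash
python3 - <<'E'
from h import *
np.set_printoptions(precision=2,suppress=True)
f=lambda u,v:(205-.5+(u+.5)/4,185-.5+(v+.5)/4)
o=get_obs();g=o["ee_pos"]+[0,0,19];print(g)
for z in (60,65,70,75,80):
  p=plane("top",f(202,151),z); d=g-p; print(z,p,np.linalg.norm(d),np.degrees(np.arccos(d[2]/np.linalg.norm(d))))
for th in (30,33,36,39,42):
  t=np.radians(th); d=np.array([-.189*np.sin(t),.982*np.sin(t),np.cos(t)])
  print(th,[4*(proj("top",g-s*d)-[204.5,184.5])-.5 for s in (99,62)], g-99*d)
print(4*(proj("top",[464.6,131.7,49.7])-[204.5,184.5])-.5, plane("top",f(231,147),49.7))
E
```

```text
[451.97 206.97 150.77]
60 [462.62 148.69  60.  ] 108.39346719506875 33.13306691867741
65 [462.45 147.82  65.  ] 104.71096689436403 35.0049068272093
70 [462.27 146.96  70.  ] 101.14935488907733 37.01167711910432
75 [462.09 146.09  75.  ] 97.72184991157397 39.16283226585415
80 [461.91 145.22  80.  ] 94.44305403227717 41.46758500268762
30 [array([186.33, 153.16]), array([149.67, 157.96])] [461.32 158.36  65.03]
33 [array([192.05, 151.59]), array([153.29, 156.96])] [462.16 154.02  67.74]
36 [array([197.51, 150.05]), array([156.74, 155.98])] [462.97 149.83  70.68]
39 [array([202.72, 148.55]), array([160.01, 155.02])] [463.74 145.79  73.83]
42 [array([207.65, 147.08]), array([163.09, 154.09])] [464.49 141.92  77.2 ]
[229.57 147.77] [465.09 130.72  49.7 ]
```

nudge_tcp(
  increments=[
    [[-6, 0, 8, 0], [-12, 0, 17, 0], [-17, 0, 25, 0], [-20, 0, 29, 0], [-23, 0, 33, 0], [-25, 0, 36, 0], [-25, 0, 36, 0]],
  ],
)

```text
t: 8.35
ee_pos: [462.0, 194.2, 108.5]
eef_rot: [0.64, 0.768, 0.013, -0.004]
contact_force: [-20.8, 34.5, 61.8]
finger_gap: 21.6
gripper_force: 96.2
```

Stopped at about the mouth, so the tip is on the rim. Backing off to look.

nudge_tcp(
  increments=[
    [[10, 0, -14, 0], [14, 0, -20, 0], [14, 0, -20, 0], [14, 0, -20, 0]],
  ],
)

```text
t: 8.85
ee_pos: [452.6, 194.2, 113.6]
eef_rot: [0.637, 0.771, -0.001, -0.001]
contact_force: [-0.5, -0.4, -1.0]
finger_gap: 21.2
gripper_force: 66.6
```

```bash
python3 - <<'E'
from workcell import r, cam, get_obs, finish_job
import cv2
print(get_obs()["ee_pos"])
a=cam.camera("top")[190:240,225:295]; b=cam.camera("side")[230:290,290:360]
a=cv2.resize(a,None,fx=5.7,fy=5.7,interpolation=2); b=cv2.resize(b,None,fx=5.7,fy=5.7,interpolation=2)
a=cv2.copyMakeBorder(a,0,b.shape[0]-a.shape[0],0,0,0)
cv2.imwrite("pics/p3.png",cv2.cvtColor(cv2.hconcat([a,b]),cv2.COLOR_RGB2BGR))
E
```

```text
[452.60360153 194.17352113 113.56607014]
```

View pics/p3.png

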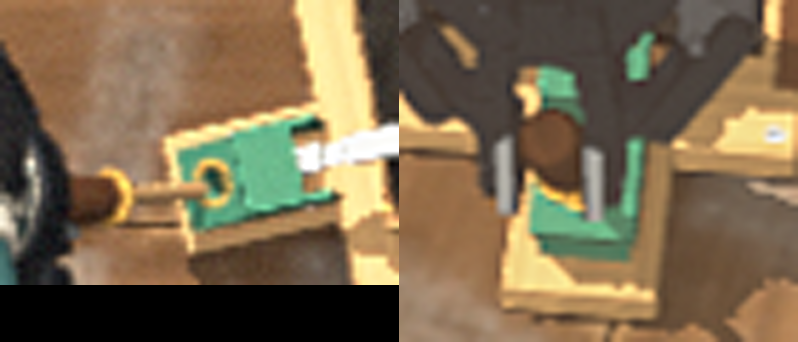

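The pin's tip now sits over the lower part of the mouth: tip about (213,188), ring centre (214,183), collar (122,194) in the top crop.

```bash
python3 - <<'E'
from h import *
np.set_printoptions(precision=2,suppress=True)
k=5.7
f=lambda u,v:(225-.5+(u+.5)/k,190-.5+(v+.5)/k)
inv=lambda p:k*(p-[224.5,189.5])-.5
o=get_obs();g=o["ee_pos"]+[0,0,19];q=o["eef_rot"];print(g,2*np.arctan2(q[1],q[0])*57.3)
for z in (45,50,55,60,65):
  p=plane("top",f(213,188),z); d=g-p; print(z,p,np.linalg.norm(d),np.degrees(np.arccos(d[2]/np.linalg.norm(d))))
for th in (33,36,39,42,45):
  t=np.radians(th); d=np.array([-.189*np.sin(t),.982*np.sin(t),np.cos(t)])
  print(th,[inv(proj("top",g-s*d)) for s in (99,62)], g-99*d)
print(inv(proj("top",[464.6,131.7,49.7])), plane("top",f(214,183),49.7))
E
```

```text
[452.8  194.34 132.82] 100.84822622835249
45 [462.06 132.65  45.  ] 107.71931666714504 35.386558746665735
50 [461.89 131.87  50.  ] 104.13909749462638 37.31837686134572
55 [461.71 131.08  55.  ] 100.6864155870083 39.38576852988792
60 [461.54 130.29  60.  ] 97.37483840053355 41.597405759344966
65 [461.37 129.5   65.  ] 94.2192455727922 43.96147547752667
33 [array([193.05, 186.29]), array([139.53, 193.79])] [462.99 141.39  49.79]
36 [array([200.81, 184.13]), array([144.43, 192.41])] [463.8  137.2   52.73]
39 [array([208.21, 182.01]), array([149.08, 191.07])] [464.58 133.16  55.88]
42 [array([215.22, 179.95]), array([153.46, 189.76])] [465.32 129.29  59.25]
45 [array([221.83, 177.95]), array([157.57, 188.5 ])] [466.03 125.6   62.82]
[213.34 182.29] [464.25 131.39  49.7 ]
```

Readings are ambiguous at this scale; I'll extract the dowel's centre line numerically by differencing with the first picture.

```bash
python3 - <<'E'
from h import *
a=cam.camera("top").astype(int); b=cv2.cvtColor(cv2.imread("pics/top0.png"),cv2.COLOR_BGR2RGB).astype(int)
d=np.abs(a-b).sum(2)
print("cols 240-268")
for y in range(214,232): print(y," ".join(f"{min(d[y,x],999):3d}" for x in range(240,269)))
print("RGB row 222",[tuple(a[222,x]) for x in range(243,266)])
E
```

```text
cols 240-268
214   4   9  13  18  21   7   6  15  10  11  21  10  19   3   4   7   8  15   8   2   7  15   8  26  16   9  19  20   0
215   6  27   6  14   4  14  17  14   8  27   3   7   5  15  15   4   8   2   9  14   5   2   6   5   9   6  18  12   6
216  17   4  12   4  16  20   8   9   7   7  21  23  10  12   6  21  14  16   8  11   5  23  24  12   6  16  22  10  13
217  21   6   5  16  11  25  19  21   8  15  22   6   8  15  10   6   5   9   6   5   7   5  21   5  18  16  20   5  17
218   7   6  15  10  20  23   9   7  14   7  24   2   4  16  17   7   8  11  18  19  20   3   7  17  14  12  22   9  24
219   3   8   9  85  87  45   9  18  13   6   8  14  11  15   7   2  20   6   7  10  16   5  13   7  10   7   5  10  13
220 104  94  72 172 172 192 116   3  16  18  15   7   6  24  12  13   6   1  35   6  13  32  16  18  16  13  13   5   5
221 189 196 165 138 102 142 194  76   8  18   8  20   3   8  18  19  25  18  27  36  24  20  11  17  15   7  12  15  35
222 162 157 176 174 203  84 195 141  37  43  64 154 153 176 279  22 147 122 127  56  68  73  15  25  10  27   5   7   5
223 160
[... 1452 characters left out ...]
), (np.int64(235), np.int64(181), np.int64(122)), (np.int64(216), np.int64(165), np.int64(109)), (np.int64(223), np.int64(178), np.int64(116)), (np.int64(249), np.int64(220), np.int64(145)), (np.int64(236), np.int64(186), np.int64(124)), (np.int64(233), np.int64(179), np.int64(118)), (np.int64(229), np.int64(177), np.int64(118)), (np.int64(227), np.int64(176), np.int64(113)), (np.int64(237), np.int64(177), np.int64(117)), (np.int64(221), np.int64(171), np.int64(113)), (np.int64(140), np.int64(138), np.int64(100)), (np.int64(49), np.int64(81), np.int64(62)), (np.int64(56), np.int64(68), np.int64(48)), (np.int64(143), np.int64(127), np.int64(71)), (np.int64(209), np.int64(181), np.int64(103))]
```

```bash
python3 - <<'E'
from h import *
np.set_printoptions(precision=2,suppress=True)
b=cv2.cvtColor(cv2.imread("pics/top0.png"),cv2.COLOR_BGR2RGB).astype(int)
m=(b[:,:,0]>140)&(b[:,:,1]>120)&(b[:,:,2]<120)
ys,xs=np.nonzero(m[214:230,254:270]);print("ring px",xs.mean()+254,ys.mean()+214,len(xs),xs.min()+254,xs.max()+254,ys.min()+214,ys.max()+214)
ax=np.array([-.108,.564,.819])
for z in (50,53,56):
  for row in (223.0,223.4):
    p=plane("top",(259.7,row),z)
    for m in ([464.4,131.5,49.7],):
      e=p-m; al=e@ax; e=e-al*ax
      print(z,row,p,"out",al,"off toolx-plane",e@[-.189*.819,.982*.819,-.574],"tooly",e@[.982,.189,0])
E
```

```text
ring px 259.5833333333333 222.8125 48 254 269 218 229
50 223.0 [460.91 138.01  50.  ] out 4.296579078190568 off toolx-plane 5.606131121513139 tooly -2.196884228645756
50 223.4 [459.83 138.03  50.  ] out 4.4238363164362395 off toolx-plane 5.788419024864953 tooly -3.2548025774919704
53 223.0 [460.81 137.53  53.  ] out 6.489069886666007 off toolx-plane 3.5065563347023705 tooly -2.3897731858889504
53 223.4 [459.73 137.54  53.  ] out 6.6160072803748875 off toolx-plane 3.6883860810894893 tooly -3.4450325943957263
56 223.0 [460.71 137.04  56.  ] out 8.681560695141462 off toolx-plane 1.4069815478916265 tooly -2.5826621431321395
56 223.4 [459.63 137.06  56.  ] out 8.808178244313511 off toolx-plane 1.5883531373139947 tooly -3.6352626112994324
```

nudge_tcp(
  increments=[
    [[-2, 3, -1.4, 0], [-5, 3, 3, 0], [-7, 3, 6, 0], [-9, 3, 8.5, 0], [-9, 3, 8.5, 0]],
  ],
)

```text
t: 9.62
ee_pos: [457.5, 186.3, 106.0]
eef_rot: [0.637, 0.771, -0.001, -0.0]
contact_force: [-1.3, -2.2, -0.1]
finger_gap: 21.0
gripper_force: 64.8
```

```bash
python3 -c "
from workcell import r, cam, get_obs, finish_job
print(get_obs()['ee_pos'])"
```

```text
[457.50979311 186.2985833  106.03884275]
```

nudge_tcp(
  increments=[
    [[-3, 0, 4, 0], [-6, 0, 8, 0], [-8.6, 0, 12.3, 0], [-8.6, 0, 12.3, 0]],
  ],
)

```text
t: 10.12
ee_pos: [459.1, 178.1, 93.8]
eef_rot: [0.637, 0.771, -0.001, -0.0]
contact_force: [-3.9, -1.1, 0.4]
finger_gap: 21.5
gripper_force: 65.8
```

nudge_tcp(
  increments=[
    [[-2, 0, 3, 0], [-4, 0, 5.7, 0], [-4, 0, 5.7, 0]],
  ],
)

```text
t: 10.5
ee_pos: [459.8, 175.4, 89.3]
eef_rot: [0.637, 0.771, -0.0, -0.001]
contact_force: [-7.0, 2.5, 8.0]
finger_gap: 21.5
gripper_force: 68.0
```

```bash
python3 -c "
from workcell import r, cam, get_obs, finish_job
print(get_obs()['ee_pos'])"
```

```text
[459.77886417 175.40694598  89.31840259]
```

nudge_tcp(
  increments=[
    [[-1.2, 0, 1.7, 0], [-2.3, 0, 3.3, 0], [-2.3, 0, 3.3, 0]],
  ],
)

```text
t: 10.88
ee_pos: [460.1, 173.8, 86.7]
eef_rot: [0.637, 0.771, 0.0, -0.002]
contact_force: [-10.0, 3.8, 11.7]
finger_gap: 21.3
gripper_force: 69.0
```

```bash
cat > bar.py <<'E'
from h import *
import sys
a=cam.camera("top").astype(int)
o=get_obs(); print(o["ee_pos"],o["contact_force"])
b=cv2.cvtColor(cv2.imread("pics/top0.png"),cv2.COLOR_BGR2RGB).astype(int)
d=np.abs(a-b).sum(2)[195:225,284:335]; print("changed px around bar",(d>120).sum())
E
python3 bar.py
```

```text
[460.10751774 173.78664179  86.68894655] [-10.67291727   3.6779033   12.20960161]
changed px around bar 222
```

```bash
python3 - <<'E'
from h import *
a=cam.camera("top").astype(int); b=cv2.cvtColor(cv2.imread("pics/top0.png"),cv2.COLOR_BGR2RGB).astype(int)
for n,i in (("now",a),("start",b)):
  w=(i.min(2)>190); print(n)
  for y in range(204,222): print("".join("#" if w[y,x] else "." for x in range(270,350)))
E
```

```text
now
...........................................##..........##.##....................
.......................................................##.##....................
........................................................#.......................
................................................................................
................................................................................
................................................................................
................................................................................
................................................................................
................................................................................
................................................................................
.......................................................##.......................
.......................................................##.......................
................................................................................
...........................................
[... 1125 characters left out ...]
..##########........................................
..............##############.######....................##.......................
.........##.###################........................##.......................
.......###################......................................................
.......###############..........................................................
.......##########...............................................................
........###.....................................................................
................................................................................
................................................................................
```

The bar is up. Withdrawing the pin along the axis and then up.

nudge_tcp(
  increments=[
    [[6, 0, -8, 0], [12, 0, -17, 0], [18, 0, -26, 0], [24, 0, -34, 0], [30, 0, -43, 0], [34, 0, -60, 0], [34, 0, -90, 0], [34, 0, -90, 0], [34, 0, -90, 0]],
  ],
)

```text
t: 12.1
ee_pos: [454.6, 205.8, 175.6]
eef_rot: [0.637, 0.771, 0.0, 0.0]
contact_force: [0.4, -0.9, -1.4]
finger_gap: 21.4
gripper_force: 64.2
```

```bash
python3 -c "
from workcell import r, cam, get_obs, finish_job
o=get_obs();print(o['ee_pos'],o['eef_rot'])"
```

```text
[454.63184831 205.8160402  175.55604953] [6.36820899e-01 7.71011720e-01 2.30806860e-04 1.28369275e-04]
```

nudge_tcp(
  increments=[
    [[55, 18, 0, 0], [105, 35, 0, 0], [145, 50, 10, 0], [155, 50, 26, 0], [155, 50, 32, 0], [155, 50, 32, 0], [155, 50, 32, 0]],
  ],
)

```text
t: 12.98
ee_pos: [474.7, 366.3, 143.8]
eef_rot: [0.637, 0.771, 0.0, 0.0]
contact_force: [-0.0, 0.5, -0.9]
finger_gap: 21.5
gripper_force: 64.2
```

```bash
python3 - <<'E'
from h import *
o=get_obs();print(o['ee_pos'])
a=cam.camera("top"); b=cam.camera("side")
a=cv2.resize(a[195:235,170:215],None,fx=10,fy=10,interpolation=2); b=cv2.resize(b[290:350,255:310],None,fx=6.67,fy=6.67,interpolation=2)
b=b[:400]
cv2.imwrite("pics/p4.png",cv2.cvtColor(cv2.hconcat([a,b[:,:340]]),cv2.COLOR_RGB2BGR))
E
```

```text
[474.65915499 366.33371589 143.79250563]
```

View pics/p4.png

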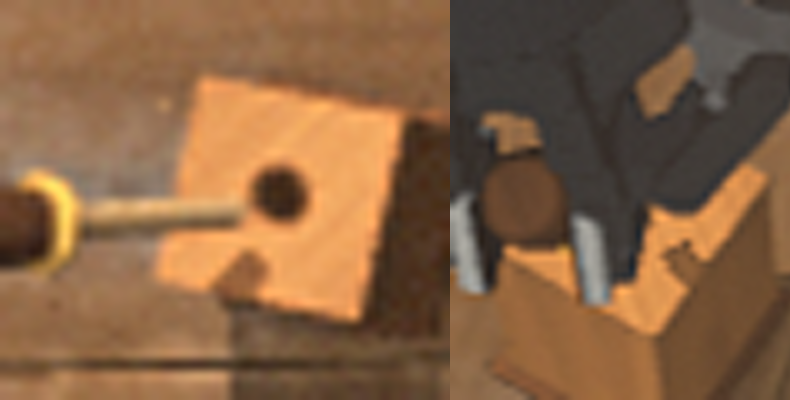

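Top crop (10x): dowel end edge at (243,212), collar centre (60,220), block hole centre (280,193).

```bash
python3 - <<'E'
from h import *
np.set_printoptions(precision=2,suppress=True)
f=lambda u,v:(169.5+(u+.5)/10,194.5+(v+.5)/10)
inv=lambda p:10*(p-[169.5,194.5])-.5
H=plane("top",f(280,193),66);print("hole",H)
g=get_obs()["ee_pos"]+[0,0,19]
for th in (30,33,36,39):
  t=np.radians(th); h=np.array([-.189,.982,0]); d=h*np.sin(t)+np.array([0,0,np.cos(t)])
  tip=g-99*d; edge=tip-4.5*(h*np.cos(t)-np.array([0,0,np.sin(t)])); col=g-39*d
  print(th,"tip",tip,inv(proj("top",tip)),"edge",inv(proj("top",edge)),"col",inv(proj("top",col)))
for z in (78,80,82,84):
  p=plane("top",f(243,212),z);print("edge",z,p, "to hole x,y tool",(H-p)[:2]@[-.189,.982],(H-p)[:2]@[.982,.189])
E
```

```text
hole [490.   302.56  66.  ]
30 tip [484.36 318.17  77.64] [208.61 213.86] edge [220.2  210.26] col [ 28.69 230.58]
33 tip [485.19 313.83  80.35] [221.57 209.75] edge [232.52 206.2 ] col [ 33.85 228.9 ]
36 tip [486.   309.64  83.29] [233.78 205.71] edge [244.06 202.22] col [ 38.67 227.26]
39 tip [486.78 305.6   86.44] [245.2  201.73] edge [254.79 198.31] col [ 43.14 225.66]
edge 78 [484.55 308.84  78.  ] to hole x,y tool -7.195843003907605 4.169457620789501
edge 80 [484.44 308.21  80.  ] to hole x,y tool -6.601340888345948 4.395554961489952
edge 82 [484.33 307.58  82.  ] to hole x,y tool -6.0068387727842465 4.62165230219047
edge 84 [484.22 306.96  84.  ] to hole x,y tool -5.412336657222534 4.847749642890932
```

nudge_tcp(
  increments=[
    [[5, 5, 0, 0], [-1, 5, 8, 0], [-6, 5, 15, 0], [-9, 5, 19, 0], [-11, 5, 22, 0], [-11, 5, 22, 0], [-11, 5, 22, 0]],
  ],
)

```text
t: 13.95
ee_pos: [481.2, 357.3, 121.3]
eef_rot: [0.637, 0.771, -0.0, -0.0]
contact_force: [-0.0, -1.2, -0.3]
finger_gap: 21.2
gripper_force: 64.3
```

```bash
python3 - <<'E'
from h import *
o=get_obs();print(o['ee_pos'],o['contact_force'])
a=cam.camera("top"); b=cam.camera("side")
a=cv2.resize(a[195:235,170:215],None,fx=10,fy=10,interpolation=2); b=cv2.resize(b[290:350,255:310],None,fx=6.67,fy=6.67,interpolation=2)
b=b[:400]
cv2.imwrite("pics/p5.png",cv2.cvtColor(cv2.hconcat([a,b[:,:340]]),cv2.COLOR_RGB2BGR))
E
```

```text
[481.21556384 357.30055517 121.29501023] [-0.04657356 -1.17823498 -0.33443007]
```

View pics/p5.png

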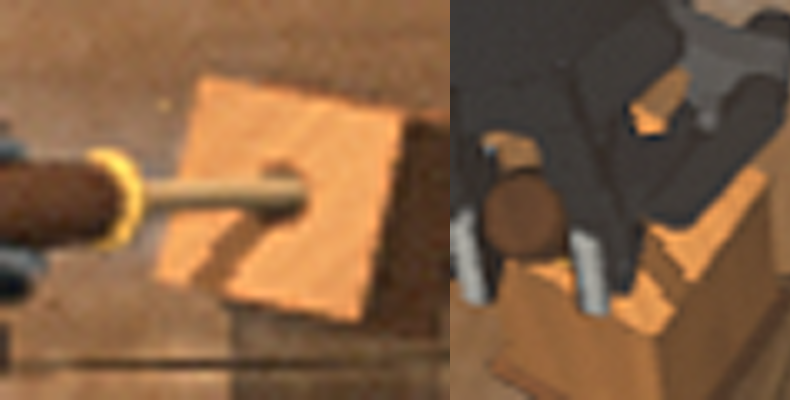

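The tip is inside the mouth of the block's hole (end at (305,193), hole spans x 252–307 in the crop). Straightening the pin against the hole.

nudge_tcp(
  increments=[
    [[-5, 0, -1.5, 0], [-9.5, 0, -3, 0], [-13.5, -1, -4, 0], [-17.5, -1, -5, 0], [-21.5, -1, -5.5, 0], [-25.5, -1, -6, 0], [-29.5, -1, -5.5, 0], [-33.5, -1, -5, 0], [-37.5, -1, -4, 0], [-41.5, -1, -3, 0], [-46, -1, -1, 0], [-50.5, -1.5, 1, 0], [-54.5, -1.5, 3, 0], [-58.5, -1.5, 5, 0], [-60.5, -1.5, 8, 0], [-60.5, -1.5, 8, 0]],
  ],
)

```text
t: 16.05
ee_pos: [489.8, 300.3, 114.3]
eef_rot: [0.637, 0.771, 0.001, -0.003]
contact_force: [-7.5, 7.3, 2.0]
finger_gap: 21.5
gripper_force: 64.8
```

```bash
python3 -c "
from workcell import r, cam, get_obs, finish_job
o=get_obs();print(o['ee_pos'],o['contact_force'])"
```

```text
[489.83313118 300.27972796 114.34467552] [-7.45786764  7.33982335  2.04918868]
```

nudge_tcp(
  increments=[
    [[0, 0, 5, 0], [1, 0, 10, 0], [1, 0, 15, 0], [2, 0, 20, 0], [2, 0, 24, 0], [2, 0, 26, 0], [2, 0, 26, 0]],
  ],
)

```text
t: 16.92
ee_pos: [489.9, 301.3, 87.9]
eef_rot: [0.637, 0.771, 0.001, -0.002]
contact_force: [-4.6, 4.4, 0.9]
finger_gap: 21.8
gripper_force: 64.5
```

```bash
python3 -c "
from workcell import r, cam, get_obs, finish_job
o=get_obs();print(o['ee_pos'],o['contact_force'])"
```

```text
[489.93470371 301.33708933  87.9386664 ] [-4.59894837  4.42453825  0.90219113]
```

nudge_tcp(
  increments=[
    [[0, 0, 0, 0], [0, 0, 0, 0], [0, 0, 0, 0], [0, 0, 0, 0], [0, 0, 0, 0]],
  ],
  aperture=85,
)

```text
t: 17.55
ee_pos: [491.1, 299.7, 87.5]
eef_rot: [0.637, 0.771, -0.0, 0.0]
contact_force: [0.1, 0.1, 0.3]
finger_gap: 85.2
gripper_force: 0.0
```

nudge_tcp(
  increments=[
    [[0, 0, -40, 0], [0, 0, -90, 0], [0, 0, -120, 0], [0, 0, -120, 0]],
  ],
)

```text
t: 18.05
ee_pos: [493.1, 300.9, 211.2]
eef_rot: [0.637, 0.771, 0.003, 0.001]
contact_force: [1.1, 0.3, -0.0]
finger_gap: 84.8
gripper_force: 0.0
```

```bash
python3 - <<'E'
from h import *
np.set_printoptions(precision=2,suppress=True)
o=get_obs();q=o['eef_rot'];print(o['ee_pos'],np.degrees(2*np.arctan2(q[1],q[0])),o["q"])
b=cam.camera("side").astype(int); a=cv2.cvtColor(cv2.imread("pics/side0.png"),cv2.COLOR_BGR2RGB).astype(int)
d=np.abs(a-b).sum(2)[290:370,255:315]; print((d>100).sum())
for y in range(0,80,2): print("".join("#" if v>100 else "." for v in d[y]))
E
```

```text
[493.11 300.93 211.19] 100.88429346516018 [ 0.5   0.09  1.84 -0.    1.2   0.31]
66
............................................................
............................................................
............................................................
............................................................
............................................................
............................................................
............................................................
............................................................
............................................................
..............................#.............................
.................##.........................................
..................#.........................................

[... 1007 characters left out ...]
.............................
............................................................
............................................................
............................................................
............................................................
............................................................
............................................................
............................................................
............................................................
............................................................
............................................................
............................................................
```

The pin stands in its block again. On to the fingerboard.

nudge_tcp(
  increments=[
    [[-55, 0, 0, 0.18], [-110, 1, 0, 0.36], [-165, 2, 0, 0.54], [-215, 2, 0, 0.72], [-262.6, 2.4, 20, 0.9], [-262.6, 2.4, 60, 1.08], [-262.6, 2.4, 80, 1.26], [-262.6, 2.4, 80, 1.44], [-262.6, 2.4, 80, 1.571], [-262.6, 2.4, 80, 1.571], [-262.6, 2.4, 80, 1.571]],
  ],
)

```text
t: 19.48
ee_pos: [542.1, 42.4, 126.3]
eef_rot: [0.995, 0.096, -0.001, -0.0]
contact_force: [0.3, 0.2, -1.2]
finger_gap: 85.3
gripper_force: 0.0
```

```bash
python3 -c "
from workcell import r, cam, get_obs, finish_job
import numpy as np
o=get_obs();q=o['eef_rot'];print(o['ee_pos'],np.degrees(2*np.arctan2(q[1],q[0])),o['q'])
from h import *
i=cam.camera('side');cv2.imwrite('pics/s6.png',i[:,:,::-1])"
```

```text
[542.07907466  42.36424073 126.29019995] 10.999466644000943 [3.21786836e-02 1.08958394e-01 1.99047204e+00 6.41506676e-06
 1.04423504e+00 1.41099487e+00]
```

nudge_tcp(
  increments=[
    [[3, -0.5, 50, 0], [3, -0.5, 80, 0], [3, -0.5, 93, 0], [3, -0.5, 100, 0], [3, -0.5, 100, 0]],
  ],
)

```text
t: 20.15
ee_pos: [546.4, 43.5, 28.0]
eef_rot: [0.995, 0.095, 0.0, 0.0]
contact_force: [0.8, -0.3, 0.5]
finger_gap: 85.1
gripper_force: 0.0
```

nudge_tcp(
  increments=[
    [[0, 0, 0, 0], [0, 0, 0, 0], [0, 0, 0, 0], [0, 0, 0, 0], [0, 0, 0, 0], [0, 0, 0, 0]],
  ],
  aperture=0,
)

```text
t: 20.9
ee_pos: [546.6, 43.5, 28.5]
eef_rot: [0.995, 0.095, 0.001, 0.0]
contact_force: [-2.1, -0.0, 5.9]
finger_gap: 32.9
gripper_force: 59.8
```

The fingertips would reach below the underside (11 mm), which won't do on the mat. Regripping higher, by the tips.

nudge_tcp(
  increments=[
    [[0, 0, 0, 0], [0, 0, 0, 0], [0, 0, 0, 0], [-4, 0, -7, 0], [-4, 0, -13.5, 0], [-4, 0, -13.5, 0]],
  ],
  aperture=60,
)

```text
t: 21.65
ee_pos: [542.8, 42.7, 42.1]
eef_rot: [0.996, 0.095, 0.001, 0.0]
contact_force: [0.7, -0.5, 0.5]
finger_gap: 59.7
gripper_force: 0.0
```

nudge_tcp(
  increments=[
    [[0, 0, 0, 0], [0, 0, 0, 0], [0, 0, 0, 0], [0, 0, 0, 0], [0, 0, 0, 0]],
  ],
  aperture=0,
)

```text
t: 22.28
ee_pos: [542.2, 42.7, 41.5]
eef_rot: [0.996, 0.095, 0.0, 0.0]
contact_force: [-1.8, 0.9, 5.1]
finger_gap: 31.8
gripper_force: 60.0
```

nudge_tcp(
  increments=[
    [[0, 0, -2, 0], [0, 0, -8, 0], [0, 0, -20, 0], [0, 0, -20, 0]],
  ],
)

```text
t: 22.78
ee_pos: [543.2, 42.8, 62.5]
eef_rot: [0.996, 0.095, 0.001, 0.0]
contact_force: [0.5, -0.8, -0.9]
finger_gap: 32.3
gripper_force: 59.6
```

```bash
python3 -c "
from workcell import r, cam, get_obs, finish_job
o=get_obs();print(o['ee_pos'],o['wrist_torque'])"
```

```text
[543.20026026  42.75174411  62.52988276] [ 0.05141348 -0.01816131 -0.06481367]
```

nudge_tcp(
  increments=[
    [[0, 0, -30, 0], [0, 0, -70, 0], [0, 0, -115, 0], [0, 0, -150, 0], [0, 0, -170, 0], [-34, 18, -170, 0], [-69, 37, -170, 0], [-103, 55, -170, 0], [-137, 74, -170, 0], [-172, 92, -170, 0.02], [-179, 131, -170, 0.05], [-187, 169, -170, 0.08], [-194, 208, -170, 0.11], [-202, 247, -170, 0.14], [-209, 285, -170, 0.17], [-217, 324, -170, 0.2], [-224, 363, -170, 0.22], [-231.5, 401.4, -170, 0.243], [-231.5, 401.4, -170, 0.243], [-231.5, 401.4, -170, 0.243]],
  ],
)

```text
t: 25.28
ee_pos: [389.7, -394.4, 229.8]
eef_rot: [1.0, -0.027, -0.001, -0.001]
contact_force: [0.1, 1.2, 0.1]
finger_gap: 32.1
gripper_force: 59.9
```

```bash
python3 - <<'E'
from h import *
o=get_obs();q=o['eef_rot'];print(o['ee_pos'],np.degrees(2*np.arctan2(q[1],q[0])),o['q'])
i=cam.camera('top');cv2.imwrite('pics/t7.png',i[:,:,::-1])
b=cv2.imread('pics/t7.png').astype(int); a=cv2.imread('pics/top0.png').astype(int)
m=(b.max(2)<60)
for y in range(140,290,5): print(y,"".join("#" if m[y,x] else "." for x in range(360,520,2)))
E
```

```text
[ 389.71936023 -394.4053273   229.84899186] -3.0687023343613093 [-8.36540720e-01  3.90195888e-02  1.86376706e+00  4.10296919e-04
  1.24138093e+00  7.87681339e-01]
140 ................................................................................
145 ................................................................................
150 ................................................................................
155 ................................................................................
160 ................................................................................
165 ................................................................................
170 ................................................................................
175 ................................................................................
180 ................................................................................
185 .....................
[... 1059 characters left out ...]
..#####.............
250 ..........................................................###########...........
255 ..........................................................###...#####...........
260 ..........................................................#....#...####.........
265 ..........................................................##.....#............#.
270 ..........................................................########..............
275 ..........................................................#######...............
280 ..........................................................###...................
285 .........................................................###....................
```

nudge_tcp(
  increments=[
    [[40, -1, 0, 0], [75, -3, 0, 0], [86.6, -3, 30, 0], [86.6, -3, 80, 0], [86.6, -3, 130, 0], [86.6, -3, 170, 0], [86.6, -3, 195, 0], [86.6, -3, 206, 0], [86.6, -3, 206, 0], [86.6, -3, 206, 0]],
  ],
)

```text
t: 26.58
ee_pos: [478.0, -397.4, 26.7]
eef_rot: [1.0, -0.026, 0.001, 0.001]
contact_force: [0.6, -0.9, -1.0]
finger_gap: 32.2
gripper_force: 59.9
```

```bash
python3 - <<'E'
from h import *
o=get_obs();q=o['eef_rot'];print(o['ee_pos'],np.degrees(2*np.arctan2(q[1],q[0])),o['q'])
i=cam.camera('side');j=cam.camera('top');cv2.imwrite('pics/m8.png',cv2.hconcat([cv2.resize(i[115:215,280:440],None,fx=3,fy=3,interpolation=2),cv2.resize(j[140:280,420:490],None,fx=2.143,fy=2.143,interpolation=2)])[:,:,::-1])
E
```

```text
[ 478.00205968 -397.41482466   26.67093675] -3.0282088556748543 [-7.33691236e-01  3.60038551e-01  1.88960074e+00  5.41101606e-05
  8.89209894e-01  8.89923272e-01]
```

View pics/m8.png

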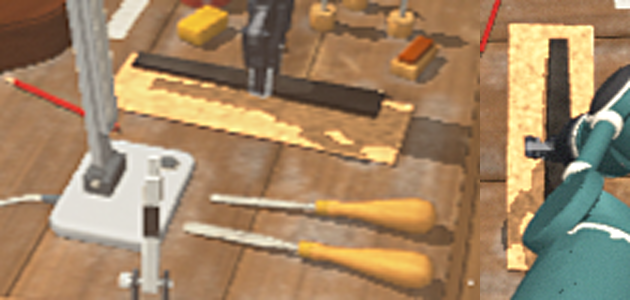

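The board hangs level above the mat, centred within it (top crop: narrow end at (557,42), mat spans x 508–593). Lowering slowly.

nudge_tcp(
  increments=[
    [[0, 0, 4, 0], [0, 0, 8, 0], [0, 0, 11, 0], [0, 0, 13, 0], [0, 0, 14, 0], [0, 0, 14, 0]],
  ],
)

```text
t: 27.42
ee_pos: [476.9, -396.7, 10.9]
eef_rot: [1.0, -0.027, -0.0, -0.0]
contact_force: [-0.1, 0.2, -1.5]
finger_gap: 31.8
gripper_force: 59.9
```

nudge_tcp(
  increments=[
    [[0, 0, 0.5, 0], [0, 0, 1, 0], [0, 0, 1.5, 0], [0, 0, 2, 0], [0, 0, 2, 0]],
  ],
)

```text
t: 28.05
ee_pos: [476.8, -396.7, 8.9]
eef_rot: [1.0, -0.027, -0.0, -0.0]
contact_force: [1.2, 0.0, -0.7]
finger_gap: 32.0
gripper_force: 59.9
```

nudge_tcp(
  increments=[
    [[0, 0, 0.5, 0], [0, 0, 1, 0], [0, 0, 1, 0], [0, 0, 1, 0]],
  ],
)

```text
t: 28.55
ee_pos: [476.9, -396.8, 8.0]
eef_rot: [1.0, -0.027, 0.0, 0.0]
contact_force: [-0.4, 0.2, -1.4]
finger_gap: 32.2
gripper_force: 59.9
```

nudge_tcp(
  increments=[
    [[0, 0, 0.5, 0], [0, 0, 1, 0], [0, 0, 1, 0], [0, 0, 1, 0]],
  ],
)

```text
t: 29.05
ee_pos: [476.9, -396.8, 7.0]
eef_rot: [1.0, -0.027, -0.0, -0.0]
contact_force: [-0.0, 0.4, -0.4]
finger_gap: 32.2
gripper_force: 59.9
```

nudge_tcp(
  increments=[
    [[0, 0, 0.4, 0], [0, 0, 0.8, 0], [0, 0, 0.8, 0], [0, 0, 0.8, 0]],
  ],
)

```text
t: 29.55
ee_pos: [476.9, -396.8, 6.5]
eef_rot: [1.0, -0.027, 0.0, 0.0]
contact_force: [-1.7, 1.4, 3.7]
finger_gap: 31.6
gripper_force: 60.4
```

nudge_tcp(
  increments=[
    [[0, 0, 0.4, 0], [0, 0, 0.8, 0], [0, 0, 0.8, 0], [0, 0, 0.8, 0]],
  ],
)

```text
t: 30.05
ee_pos: [477.0, -396.8, 6.5]
eef_rot: [1.0, -0.027, -0.0, 0.0]
contact_force: [-3.4, 2.4, 8.3]
finger_gap: 32.1
gripper_force: 60.9
```

Contact. Backing off the preload slightly, then releasing and rising.

nudge_tcp(
  increments=[
    [[0, 0, -0.8, 0], [0, 0, -0.8, 0]],
  ],
)

```text
t: 30.3
ee_pos: [477.0, -396.8, 6.5]
eef_rot: [1.0, -0.027, 0.0, 0.0]
contact_force: [-2.6, 1.5, 5.7]
finger_gap: 32.0
gripper_force: 60.6
```

nudge_tcp(
  increments=[
    [[0, 0, 0, 0], [0, 0, 0, 0], [0, 0, 0, 0], [0, 0, 0, 0]],
  ],
  aperture=60,
)

```text
t: 30.8
ee_pos: [476.9, -396.7, 6.0]
eef_rot: [1.0, -0.027, -0.0, -0.0]
contact_force: [-0.1, -0.7, -0.9]
finger_gap: 60.1
gripper_force: 0.0
```

nudge_tcp(
  increments=[
    [[0, 0, -20, 0], [0, 0, -60, 0], [0, 0, -110, 0], [0, 0, -160, 0], [0, 0, -200, 0], [-20, 60, -200, 0], [-40, 120, -200, 0], [-60, 180, -200, 0], [-60, 180, -200, 0], [-60, 180, -200, 0]],
  ],
)

```text
t: 32.05
ee_pos: [407.2, -573.4, 207.1]
eef_rot: [1.0, -0.027, 0.0, 0.0]
contact_force: [1.6, -0.3, -0.6]
finger_gap: 60.2
gripper_force: 0.0
```

```bash
python3 - <<'E'
from h import *
i=cam.camera('side');j=cam.camera('top')
cv2.imwrite('pics/fs.png',i[:,:,::-1]);cv2.imwrite('pics/ft.png',j[:,:,::-1])
p=j[148:275,425:485].max(2)<70
ys,xs=np.nonzero(p);print("dark px in mat region",len(xs),xs.min()+425,xs.max()+425,ys.min()+148,ys.max()+148)
rect=cv2.minAreaRect(np.c_[xs+425,ys+148].astype(np.float32));print(rect)
print([plane("top",c,14) for c in cv2.boxPoints(rect)])
for n,im,reg in (("top",j,[("plane",245,275,240,262),("gouges",200,295,362,408),("pin",198,235,180,220)]),("side",i,[("plane",285,310,350,382),("gouges",175,215,335,430),("pin",290,365,255,315)])):
  a=cv2.cvtColor(cv2.imread(f"pics/{n}0.png"),cv2.COLOR_BGR2RGB).astype(int)
  d=np.abs(a-im.astype(int)).sum(2)
  for k,y0,y1,x0,x1 in reg: print(n,k,(d[y0:y1,x0:x1]>100).sum())
E
```

```text
dark px in mat region 733 426 483 157 256
((451.7353210449219, 202.94117736816406), (41.10832214355469, 103.25889587402344), 12.528807640075684)
[array([ 377.72527622, -297.90999631,   14.        ]), array([ 655.80313516, -374.24762581,   14.        ]), array([ 626.73269103, -483.75230299,   14.        ]), array([ 350.40967183, -405.67431996,   14.        ])]
top plane 0
top gouges 0
top pin 47
side plane 0
side gouges 4
side pin 69
```

```bash
python3 - <<'E'
from h import *
np.set_printoptions(precision=1,suppress=True)
j=cv2.imread('pics/ft.png')
m=((j.max(2)<70)*255).astype(np.uint8)[148:275,425:485]
c=max(cv2.findContours(m,cv2.RETR_EXTERNAL,cv2.CHAIN_APPROX_NONE)[0],key=cv2.contourArea)
c=c.reshape(-1,2)+[425,148]
print([plane("top",p,14) for p in (c[c[:,1].argmin()],c[c[:,1].argmax()],c[c[:,0].argmin()],c[c[:,0].argmax()])])
a=get_obs();print(a["t"],a["contact_force"])
for n,R in (("top",(205,228,180,206)),("side",(292,330,268,296))):
  for f in (f"pics/{n}0.png",f"pics/f{n[0]}.png"):
    im=cv2.imread(f).astype(int)[R[0]:R[1],R[2]:R[3]]
    k=(im[:,:,2]<130)&(im[:,:,2]>im[:,:,0]+20)&(im[:,:,1]<75); ys,xs=np.nonzero(k); print(f,len(xs),xs.mean()+R[2],ys.mean()+R[0],ys.min()+R[0],xs.min()+R[2])
E
```

```text
[array([ 573.7, -389.4,   14. ]), array([ 355.5, -398.9,   14. ]), array([ 440.8, -376.5,   14. ]), array([ 355.3, -407. ,   14. ])]
32.15 [0.6 0.  0.2]
pics/top0.png 62 195.80645161290323 216.96774193548387 210 189
pics/ft.png 68 196.23529411764707 216.05882352941177 209 189
pics/side0.png 173 280.9017341040462 313.9364161849711 301 274
pics/fs.png 166 280.4698795180723 313.0120481927711 298 274
```

```bash
python3 - <<'E'
from h import *
p=np.array([487.6,302,110.])
for d in ([2,0,0],[0,2,0],[0,0,2]): print(d,[proj(n,p+d)-proj(n,p) for n in ("top","side")])
E
```

```text
[2, 0, 0] [array([-0.0025563 , -0.77247759]), array([-1.05498346, -0.28328438])]
[0, 2, 0] [array([-0.76687993,  0.02392664]), array([-0.43382011,  0.92694561])]
[0, 0, 2] [array([-0.2429677 , -0.03814155]), array([-0.09060924, -0.67371068])]
```

```bash
python3 -c "
from workcell import r, cam, get_obs, finish_job
print(finish_job())"
```

```text
the job is handed in; nothing more can be done
None
```

I handed the job in at 32 s: the bar is up, the fingerboard is set down gently on the cork mat, the pin is back in its block, and the plane and gouges look unmoved; my first try at the hole hit the rim (about 74 N at the wrist), and I got no verdict back.

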